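Make up the shaft kit and the spindle kit in their trays

TASK

Make up the two kits. Shaft kit, in the tray with the V-rests: lay the steel pin in both Vs, then stand the wooden chock on the tray floor close beside the middle of the pin and along it, on the side with the free floor, and lay the bearing flat in the end bay; spindle kit, in the plain tray: stand the jar in the large bay and the collet in the small bay. Let go of everything, and leave the dark red block where it stands.

Things in the scene. Friction and masses are not known exactly. Their poses are not given: they have to be found in the camera images.
- cradle_tray: fixed grey kit tray with two black V-rests, 105 (x) x 220 (y) mm, rim 14 mm, walls 4, floor 4 mm above the bench. Origin: centre of underside, z up. Rib across at y=+30 (6 mm above floor); beyond it the end bay (y +33..+106, middle x 0, y +68). V-rests (24 mm wide in x, 10 thick, 16 high) at y=-78 and -6, valley along y at x=-20; pin's middle belongs at y=-42. Free floor beside them: x -8..+48
- plain_tray: fixed grey kit tray without rests, 105 (x) x 150 (y) mm, rim 14 mm high, walls 4 mm, floor 4 mm above the bench. Origin: centre of its underside; z up. A low rib (6 mm above the floor, 5 mm thick) at y = +20 mm parts it into a large bay (y -71 to +17 mm, middle -27) and a small bay (y +23 to +71 mm, middle +47)
- steel_pin: plain round steel pin (short bar), 109 mm long, 20 mm thick, 0.3 kg, lying on the bench. Its long axis is its y; origin at mid-length on its lowest line as it lies, so its axis is 10 mm above the origin. In the V-rests its lowest line is 11 mm above the bench
- chock: pale wooden chock: foot 36 (x) x 56 (y) x 24 mm high, with an upright grip lug 16 (x) x 40 (y) mm in the middle, its top 60 mm above the underside. Same after a half turn. Origin: centre of the underside. Its long side goes along the pin; with its middle at x=+13, y=-42 mm of the V-rest tray, on the floor, it is 5 mm from the pin and clear of the rests
- bearing: steel ball bearing lying flat, outer diameter 47 mm, 14 mm high. Origin: centre of the underside
- collet: slotted steel spring collet standing on its wide end, diameter 26 mm at the foot, narrower to the top, 34 mm high; best gripped low, near the foot. Origin: centre of the underside
- jar: screw-lid jar standing up, yellowish body and black lid, diameter 53 mm, 66 mm high (lid: the top 16 mm). Origin: centre of the underside
- maroon_block: bystander: dark red abrasive block standing upright among the stock, 50 (x) x 30 (y) x 62 mm high, loose; not part of any kit. Origin: centre of the underside
Not all that is in view belongs to the job. There is more than one size of the chock; the one meant has the size given above. Leave any yellow look-alike of the jar alone.

How it is judged:
By the outcome, as a careful person would: the job done as asked, in the order asked, and still so for the second after the job is handed in, with the robot touching nothing.
It also fails if it takes over 122 s, if anything falls off the work surface, if the arm or the gripper's body presses on something with over 40 N, if the wrist force passes 120 N, or if a joint passes its speed limit or range.

ROBOT

A 6-joint arm with a two-finger parallel gripper is mounted at the origin on the work surface; the furniture and walls round the work are solid. World frame = base frame: x ahead of the robot, y to its left, z up, the work surface at z = 0. Lengths are in m, angles in degrees, forces in N, time in s.
With the tool pointing down it reaches from about 0.3 to 0.775 m from the base axis. Payload 14.6 kg.
Tool frame: the origin (TCP) lies at the very end of the fingers, on their centre line; the grasp point (between the pads) lies behind it (pinch_z is the z of the grasp point in the tool frame, in m); z points along the fingers, y is the line along which they close (so a half turn about z gives the same grasp; the last joint's range is limited). The gripper opens to 94 mm and grips with 3 to 60 N. Pads are 16 mm wide; open, the fingers measure 119 mm over their backs; the gripper's body (75 mm by 177 mm) begins 78 mm behind the grasp point.
Start: joints at [-74.748, 17.183, 87.147, -0, 75.671, -3.816], TCP at [0.18, -0.52, 0.205] pointing down, gripper open.
Joint ranges: [-173.82, 173.82], [-45.26, 126.66], [13.44, 144.39], [-59.66, 239.66], [0, 175.72], [-146.38, 146.38]. Speed limits (degrees/s): [127.2, 127.2, 147.25, 180, 180, 180].

INTERFACE

Orientations are given as [roll, pitch, yaw] about the fixed x, y, z axes, in that order (R = Rz(yaw) Ry(pitch) Rx(roll)).
In Python, from station import get_obs, capture, hand_in, pinch_z gives the robot as it stands.
- The arm moves only by the tool move_arm, never from a script. Its argument "targets" is a list of rows, each an object of numbers: "x", "y", "z": the shift along the world's x, y, z scaled (see below); "wx", "wy", "wz": the turn, a rotation vector about the world's x, y, z scaled (see below); "jaw": the closure, from -1 (fully open) to 1 (shut). A call has 1 to 12 rows; each row shifts and turns the commanded pose from where the row before left it; what a row does not reach is not made up. The controller multiplies each number of a shift by 300 mm and each number of a turn by 180 degrees. A row lasts 1/8 s, in which the tool goes at most 62.5 mm and 10.7 degrees, less where a joint would pass 70% of its speed; a pose out of reach is approached as far as the arm can. A call with a number of a shift or a turn outside -1 to 1 is refused whole. A call with a gripper value outside its range is refused whole. The fingers move at their own pace and stop on an object; "force" is the grip in N (left out, the last holds). Time passes only in rows, so rows that do not move let the fingers close. It gives the time, the measured TCP pose, the force, the opening and the grip force at its end, in the units of the state.
- get_obs(): the state, without advancing time (a new reading comes with each control period).
- capture(name): name is "scene" or "top"; returns a dict with "pixels" (420x560x3 uint8, red, green, blue), "K" (3x3 intrinsics, pixels), "eye" and "orientation" of the camera in the world. Camera axes: x right, y up, looking along -z (the intrinsics and any distortion apply to the point x, -y, -z); pixel columns grow to the right and rows downward; lengths in m; the calibration is good to about 2 mm. A picture is of the moment at which its call begins. There is no depth.
- hand_in(): hands the job in; it is judged then, once.
The state is a dict: "time_s": time; "q": joint angles; "dq": joint speeds; "joint_efforts": joint torques, N m; "tool_pos": TCP position; "tool_rot": TCP orientation; "contact_force": force on the tool from outside, world axes, zero at the start; "moment": the same for the moment, N m; "grip_width": opening from 0.0 (shut) to 1.0 (fully open); "gripper_force": force on a finger pad.
Only numpy, scipy, OpenCV 4.12 (cv2) and the standard library are available. Lean on these libraries where they do the work, as an engineer would, in place of code of your own. Each camera call takes 0.05 s, during which the arm holds its last target. There are 200 camera calls.

## Working session

There is one attempt and no reset: what is moved stays moved. The work goes in short steps, Python scripts to look and compute and a tool call to move; the robot and the scene stay as the last step left them, time stands still between calls to the robot, and variables do not carry over. Pictures are saved under pics/ and viewed, at most 14 in all, crops included, and the job is handed in when it is done.

Besides the shell and the picture viewer there is one more tool, called after "Call:" in YAML: its name, and indented under it one key for each argument. move_arm: Moves the arm, as the interface text tells. Shifts and turns lie within -1 to 1; 1 stands for 300 mm of shift or 180 degrees of turn. Its arguments: {"type":"object","properties":{"targets":{"type":"array","items":{"type":"object","properties":{"x":{"type":"number","minimum":-1,"maximum":1},"y":{"type":"number","minimum":-1,"maximum":1},"z":{"type":"number","minimum":-1,"maximum":1},"wx":{"type":"number","minimum":-1,"maximum":1},"wy":{"type":"number","minimum":-1,"maximum":1},"wz":{"type":"number","minimum":-1,"maximum":1},"jaw":{"type":"number"}}}},"force":{"type":"number"}},"required":["targets"]}

```bash
ls; mkdir -p pics; python3 - <<'E'
from station import *
import cv2,numpy as np
o=get_obs();print({k:np.round(v,3) for k,v in o.items()},pinch_z)
for n in("scene","top"):
    c=capture(n);cv2.imwrite(f"pics/{n}0.png",c["pixels"][:,:,::-1]);print(n,c["K"],c["eye"],c["orientation"],c.keys())
E
```

```text
pics
{'time_s': np.float64(0.0), 'q': array([-74.75 ,  17.217,  87.179,   0.   ,  75.67 ,  -3.815]), 'dq': array([-0.027, -0.067,  0.114, -0.038, -0.047, -0.058]), 'joint_efforts': array([-0.0000e+00, -5.3181e+01, -3.5274e+01,  7.1000e-02,  2.4000e-02,
       -0.0000e+00]), 'tool_pos': array([ 0.18 , -0.52 ,  0.205]), 'tool_rot': array([-1.79935e+02, -5.00000e-03,  1.90650e+01]), 'contact_force': array([ 0.059,  0.192, -0.865]), 'moment': array([-0.023,  0.002, -0.022]), 'gripper_force': np.float64(0.0), 'grip_width': np.float64(1.001)} -0.0188
scene [[392.76642535   0.         282.39614277]
 [  0.         392.76642535 213.1608647 ]
 [  0.           0.           1.        ]] [0.04328206 0.67109613 0.68757621] [  46.67463802    1.03385868 -138.73370469] dict_keys(['pixels', 'K', 'eye', 'orientation'])
top [[432.83958931   0.         282.88986364]
 [  0.         432.83958931 206.41791802]
 [  0.           0.           1.        ]] [0.33301432 0.17788377 1.15188961] [  8.80931715  -0.17493523 -89.91578249] dict_keys(['pixels', 'K', 'eye', 'orientation'])
```

View pics/top0.png

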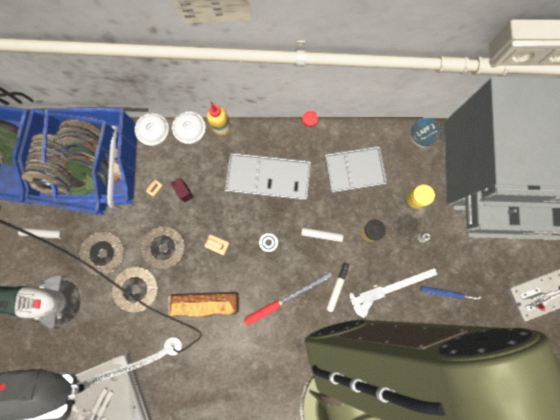

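View pics/scene0.png

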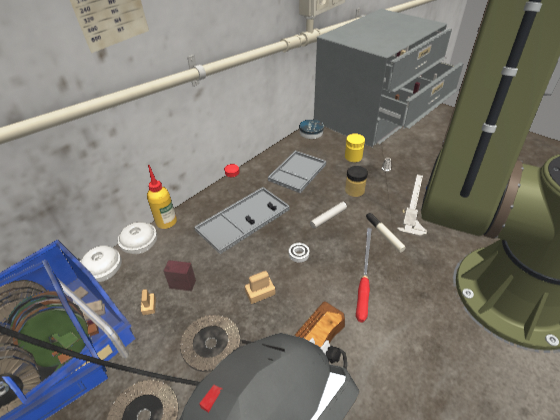

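The top view shows V-tray (268,176), plain tray (356,168), pin (322,235), jar (375,231), collet (424,238), bearing (268,242), big chock (217,244), small chock (153,187) and maroon block (181,189). The scene view agrees. I'll fit outlines in both cameras.

```bash
cat > h.py <<'E'
import cv2,numpy as np
from scipy.spatial.transform import Rotation as Ro
from scipy.optimize import minimize
from station import *
class Cam:
    def __init__(s,n):
        c=capture(n);s.im=np.ascontiguousarray(c["pixels"][:,:,::-1]);s.K=np.array(c["K"]);s.e=np.array(c["eye"]);s.R=Ro.from_euler("xyz",c["orientation"],degrees=True).as_matrix()
        b=cv2.GaussianBlur(s.im,(0,0),1.0).astype(np.float32)
        s.g=np.stack([np.abs(cv2.Sobel(b,cv2.CV_32F,1,0)),np.abs(cv2.Sobel(b,cv2.CV_32F,0,1))],-1).max(2)
    def proj(s,X):
        p=(np.atleast_2d(X)-s.e)@s.R
        q=np.c_[p[:,0],-p[:,1],-p[:,2]]@s.K.T
        return q[:,:2]/q[:,2:]
    def ray(s,uv,z):
        d=s.R@(np.linalg.inv(s.K)@[uv[0],uv[1],1]*[1,-1,-1]);return s.e+d*(z-s.e[2])/d[2]
def box(x,y,z0,z1,cx=0,cy=0):
    return np.array([[cx+a*x/2,cy+b*y/2,z] for a in(-1,1) for b in(-1,1) for z in(z0,z1)])
def cyl(d,z0,z1,d2=None):
    t=np.linspace(0,2*np.pi,48,endpoint=False);c=np.c_[np.cos(t),np.sin(t)]
    return np.vstack([np.c_[c*d/2,0*t+z0],np.c_[c*(d2 or d)/2,0*t+z1]])
def pinm():
    return cyl(20,-54.5,54.5)[:,[0,2,1]]+[0,0,10]
M=dict(cradle_tray=[box(105,220,0,14)],plain_tray=[box(105,150,0,14)],steel_pin=[pinm()],
 chock=[box(36,56,0,24),box(16,40,24,60)],bearing=[cyl(47,0,14)],collet=[cyl(26,0,34,20)],jar=[cyl(53,0,66)],maroon_block=[box(50,30,0,62)])
def world(P,p,z=0):
    c,s_=np.cos(np.radians(p[2])),np.sin(np.radians(p[2]));P=P/1000
    return np.c_[p[0]+c*P[:,0]-s_*P[:,1],p[1]+s_*P[:,0]+c*P[:,1],P[:,2]+z]
def outlines(cam,n,p,z=0): return [cv2.convexHull(cam.proj(world(P,p,z)).astype(np.float32))[:,0] for P in M[n]]
def score(cam,n,p,z=0):
    tot=0
    for h in outlines(cam,n,p,z):
        a,b=h,np.roll(h,-1,0);L=np.linalg.norm(b-a,axis=1)
        k=np.maximum(1,(L*2).astype(int));v=[];w=[]
        for i in range(len(a)):
            t=(np.arange(k[i])+.5)/k[i];v.append(a[i]+t[:,None]*(b[i]-a[i]));nn=np.array([b[i][1]-a[i][1],a[i][0]-b[i][0]])/max(L[i],1e-6);w.append(np.repeat(nn[None],k[i],0))
        v=np.vstack(v).astype(np.float32);w=np.abs(np.vstack(w))
        g=cv2.remap(cam.g,v[None,:,0],v[None,:,1],cv2.INTER_LINEAR)[0]
        tot+=np.minimum((g*w).sum(1),150).mean()
    return tot/len(M[n])
def fit(cams,n,p0,z=0,spans=((.012,10),(.005,4)),yaw=True):
    p=np.array(p0,float)
    for sp,sy in spans:
        best=None
        for s in range(9):
            rng=np.random.default_rng(s);q0=p+(rng.uniform(-1,1,3)*[sp,sp,sy*yaw] if s else 0)
            f=lambda q:-sum(score(c,n,[q[0]/1000,q[1]/1000,q[2] if yaw else p0[2]],z) for c in cams)
            x0=q0*[1000,1000,1];r=minimize(f,x0,method="Nelder-Mead",options=dict(initial_simplex=np.array([x0,x0+[4,0,0],x0+[0,4,0],x0+[0,0,4]]),xatol=.05,fatol=.02))
            if best is None or r.fun<best.fun:best=r
        p=best.x/[1000,1000,1]
    return p,-best.fun
def draw(cam,items):
    im=cv2.resize(cam.im,None,fx=4,fy=4,interpolation=cv2.INTER_CUBIC)
    for n,p,z in items:
        for h in outlines(cam,n,p,z): cv2.polylines(im,[np.int32((h+.5)*4)],1,(0,255,0),1)
    return im
E
cat > f.py <<'E'
from h import *
T,S=Cam("top"),Cam("scene")
init=dict(cradle_tray=(268,176,.01,-4),plain_tray=(356,168,.01,7),steel_pin=(322,235,.01,0),chock=(217,244,.03,0),bearing=(268,242,.01,0),collet=(424,238,.02,0),jar=(375,231,.04,0),maroon_block=(181,189,.04,60))
it=[]
for n,(u,v,z,w) in init.items():
    x=T.ray((u,v),z);yaws=[w] if n not in("steel_pin","chock","maroon_block") else [w+k for k in(0,30,60,-30,-60,90)]
    y=n not in("bearing","collet","jar")
    r=[fit(c,n,min([(-score(T,n,[x[0],x[1],a]),a) for a in yaws])[1:]and [x[0],x[1],max(yaws,key=lambda a:score(T,n,[x[0],x[1],a])+score(S,n,[x[0],x[1],a]))],yaw=y) for c in([T,S],[T],[S])]
    print(n,*[(np.round(q*[1000,1000,1],1).tolist(),round(s)) for q,s in r]);it.append((n,r[0][0],0))
a=draw(T,it)[560:1060,480:1760];cv2.imwrite("pics/f1.png",cv2.resize(a,(800,312),interpolation=cv2.INTER_AREA))
a=draw(S,it)[560:1260,520:1640];cv2.imwrite("pics/f2.png",cv2.resize(a,(800,500),interpolation=cv2.INTER_AREA))
E
time python3 f.py
```

```text
cradle_tray ([595.2, 211.9, -6.0], 236) ([593.2, 215.4, -5.8], 150) ([595.4, 208.0, -5.9], 103)
plain_tray ([615.5, -22.8, 9.2], 229) ([613.7, -21.5, 9.0], 148) ([618.8, -34.6, 9.7], 102)
steel_pin ([434.5, 70.1, -9.2], 283) ([434.8, 71.7, -9.0], 150) ([436.0, 63.0, -8.3], 148)
chock ([409.2, 345.0, -26.0], 229) ([404.8, 350.8, -24.1], 115) ([408.8, 343.5, -23.6], 132)
bearing ([414.5, 211.6, 7.8], 291) ([415.0, 213.8, 0.0], 150) ([416.8, 205.6, 8.2], 150)
collet ([427.7, -197.6, -2.5], 254) ([427.6, -197.1, 10.2], 130) ([428.4, -200.1, 1.9], 128)
jar ([443.3, -58.9, 5.5], 171) ([443.2, -57.7, -2.2], 88) ([444.4, -61.9, 7.5], 88)
maroon_block ([550.2, 438.7, 32.5], 213) ([550.5, 440.6, 31.6], 135) ([551.2, 437.3, 32.7], 89)
real	0m14.440s
user	0m14.518s
sys	0m0.094s
```

View pics/f1.png

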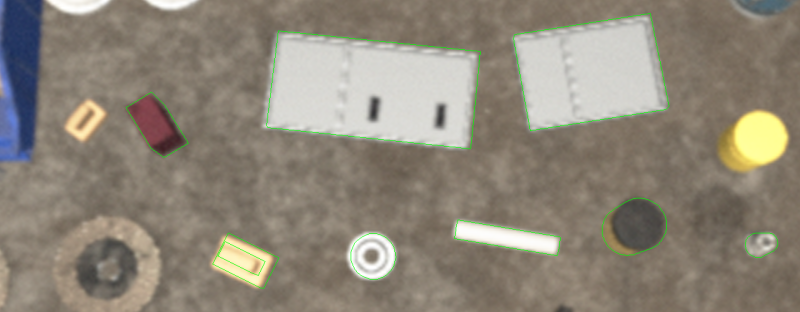

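View pics/f2.png

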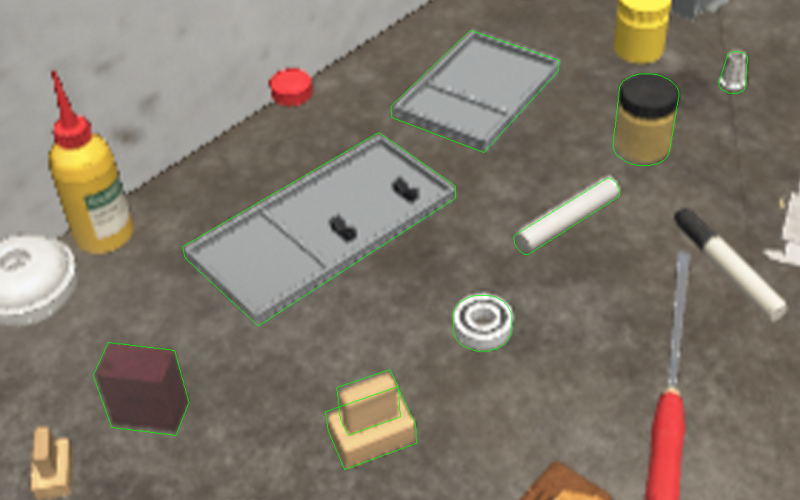

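Fits look good, except the chock lug; the two cameras disagree by about 6 mm in y. I'll move above the pin and use the known fingertip position to settle that bias.

Call:
move_arm:
  targets:
    - {"x": 0.053, "y": 0.123, "z": -0.01, "wz": 0.0215, "jaw": -1}
    - {"x": 0.053, "y": 0.123, "z": -0.01, "wz": 0.0215}
    - {"x": 0.053, "y": 0.123, "z": -0.01, "wz": 0.0215}
    - {"x": 0.053, "y": 0.123, "z": -0.01, "wz": 0.0215}
    - {"x": 0.053, "y": 0.123, "z": -0.01, "wz": 0.0215}
    - {"x": 0.053, "y": 0.123, "z": -0.01, "wz": 0.0215}
    - {"x": 0.053, "y": 0.123, "z": -0.01, "wz": 0.0215}
    - {"x": 0.053, "y": 0.123, "z": -0.01, "wz": 0.0215}
  force: 30

```text
validation failed for argument at $.ta...
```

Call:
move_arm:
  targets:
    - {"x": 0.053, "y": 0.123, "z": -0.03, "wz": 0.0215}
    - {"x": 0.053, "y": 0.123, "z": -0.03, "wz": 0.0215}
    - {"x": 0.053, "y": 0.123, "z": -0.03, "wz": 0.0215}
    - {"x": 0.053, "y": 0.123, "z": -0.03, "wz": 0.0215}
    - {"x": 0.053, "y": 0.123, "z": -0.03, "wz": 0.0215}
    - {"x": 0.053, "y": 0.123, "z": -0.03, "wz": 0.0215}
    - {"x": 0.053, "y": 0.123, "z": -0.03, "wz": 0.0215}
    - {"x": 0.053, "y": 0.123, "z": -0.03, "wz": 0.0215}
    - {"z": 0}

```text
validation failed for argument at $.ta...
```

```bash
python3 - <<'E'
from h import *
o=get_obs();print(np.round(o["tool_pos"],4),np.round(o["tool_rot"],1),o["time_s"])
T,S=Cam("top"),Cam("scene")
p=np.array(o["tool_pos"]);R=Ro.from_euler("xyz",o["tool_rot"],degrees=True).as_matrix()
# tips: inner +-47, outer +-59.5 mm, pad width 16
out=[]
for c,n in((T,"t"),(S,"s")):
    uv=c.proj(p);print(n,uv)
    im=cv2.resize(c.im,None,fx=5,fy=5,interpolation=cv2.INTER_CUBIC)
    for s in(-1,1):
        q=np.array([p+R@[a*.008,s*b,0] for a,b in((-1,.047),(1,.047),(1,.0595),(-1,.0595))])
        cv2.polylines(im,[np.int32((c.proj(q)+.5)*5)],1,(0,255,0),1)
    x,y=np.int32(uv[0]*5);out.append(im[max(0,y-290):y+290,max(0,x-200):x+200])
h=min(a.shape[0] for a in out);cv2.imwrite("pics/tips.png",np.hstack([a[:h] for a in out]))
for uv in((160,226),(130,238)):print("bottle/white base",S.ray(uv,0))
for uv in((232,178),(380,135),(180,205)):print("wall",S.ray(uv,0))
print("wall top",T.ray((265,118),0), T.ray((385,118),0))
E
```

```text
[ 0.1796 -0.5197  0.2051] [-180.    -0.    19.1] 0.2
t [[611.7268197  347.48770283]]
s [[543.77785413  86.95821967]]
bottle/white base [0.73540613 0.36255394 0.        ]
bottle/white base [0.75711908 0.43438646 0.        ]
wall [0.73816461 0.11426864 0.        ]
wall [ 0.53518461 -0.3454226   0.        ]
wall [0.75978561 0.28137505 0.        ]
wall top [0.76023505 0.22474129 0.        ] [ 0.76110415 -0.10919397  0.        ]
```

View pics/tips.png

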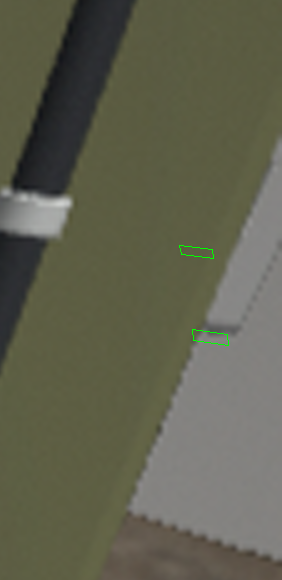

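The move was refused, so that picture showed only the arm still at its start. I'll try rows with every key given.

Call:
move_arm:
  targets:
    - {"x": 0.053, "y": 0.123, "z": -0.01, "wx": 0, "wy": 0, "wz": 0.0215, "jaw": -1}
  force: 30

```text
time_s: 0.42
tool_pos: [0.1951, -0.4834, 0.202]
tool_rot: [-180.0, 0.0, 22.9]
contact_force: [-0.2, 0.0, -0.6]
grip_width: 1.001
gripper_force: 0.0
```

Call:
move_arm:
  targets:
    - {"x": 0.053, "y": 0.123, "z": -0.01, "wx": 0, "wy": 0, "wz": 0.0215, "jaw": -1}
    - {"x": 0.053, "y": 0.123, "z": -0.01, "wx": 0, "wy": 0, "wz": 0.0215, "jaw": -1}
    - {"x": 0.053, "y": 0.123, "z": -0.01, "wx": 0, "wy": 0, "wz": 0.0215, "jaw": -1}
    - {"x": 0.053, "y": 0.123, "z": -0.01, "wx": 0, "wy": 0, "wz": 0.0215, "jaw": -1}
    - {"x": 0.053, "y": 0.123, "z": -0.01, "wx": 0, "wy": 0, "wz": 0.0215, "jaw": -1}
    - {"x": 0.053, "y": 0.123, "z": -0.01, "wx": 0, "wy": 0, "wz": 0.0215, "jaw": -1}
    - {"x": 0.053, "y": 0.123, "z": -0.01, "wx": 0, "wy": 0, "wz": 0.0215, "jaw": -1}

```text
time_s: 1.3
tool_pos: [0.3072, -0.2234, 0.1815]
tool_rot: [180.0, -0.0, 50.1]
contact_force: [-0.4, -0.5, -0.1]
grip_width: 1.001
gripper_force: 0.0
```

Call:
move_arm:
  targets:
    - {"x": 0.053, "y": 0.123, "z": -0.03, "wx": 0, "wy": 0, "wz": 0.0215, "jaw": -1}
    - {"x": 0.053, "y": 0.123, "z": -0.03, "wx": 0, "wy": 0, "wz": 0.0215, "jaw": -1}
    - {"x": 0.053, "y": 0.123, "z": -0.03, "wx": 0, "wy": 0, "wz": 0.0215, "jaw": -1}
    - {"x": 0.053, "y": 0.123, "z": -0.03, "wx": 0, "wy": 0, "wz": 0.0215, "jaw": -1}
    - {"x": 0.053, "y": 0.123, "z": -0.03, "wx": 0, "wy": 0, "wz": 0.0215, "jaw": -1}
    - {"x": 0.053, "y": 0.123, "z": -0.03, "wx": 0, "wy": 0, "wz": 0.0215, "jaw": -1}
    - {"x": 0.053, "y": 0.123, "z": -0.03, "wx": 0, "wy": 0, "wz": 0.0215, "jaw": -1}
    - {"x": 0.053, "y": 0.123, "z": -0.03, "wx": 0, "wy": 0, "wz": 0.0215, "jaw": -1}
    - {"x": 0, "y": 0, "z": 0, "wx": 0, "wy": 0, "wz": 0, "jaw": -1}

```text
time_s: 2.42
tool_pos: [0.4342, 0.0722, 0.1088]
tool_rot: [-179.9, 0.0, 81.2]
contact_force: [-0.5, -0.6, 0.3]
grip_width: 1.001
gripper_force: 0.0
```

```bash
cat > tips.py <<'E'
from h import *
import sys
o=get_obs();print(np.round(o["tool_pos"],4),np.round(o["tool_rot"],1),o["time_s"])
T,S=Cam("top"),Cam("scene")
p=np.array(o["tool_pos"]);R=Ro.from_euler("xyz",o["tool_rot"],degrees=True).as_matrix()
out=[]
for c,n in((T,"t"),(S,"s")):
    uv=c.proj(p);print(n,uv)
    im=cv2.resize(c.im,None,fx=5,fy=5,interpolation=cv2.INTER_CUBIC)
    for s in(-1,1):
        w=.047*o["grip_width"]
        q=np.array([p+R@[a*.008,s*b,0] for a,b in((-1,w),(1,w),(1,w+.0125),(-1,w+.0125))])
        cv2.polylines(im,[np.int32((c.proj(q)+.5)*5)],1,(0,255,0),1)
    x,y=np.int32(uv[0]*5);out.append(im[max(0,y-250):y+250,max(0,x-200):x+200])
h=min(a.shape[0] for a in out);cv2.imwrite(sys.argv[1],np.hstack([a[:h] for a in out]))
E
python3 tips.py pics/tips1.png
```

```text
[0.4342 0.0722 0.1088] [-179.9    0.    81.2] 2.425
t [[325.34009233 231.23154768]]
s [[330.53112078 184.65655108]]
```

View pics/tips1.png

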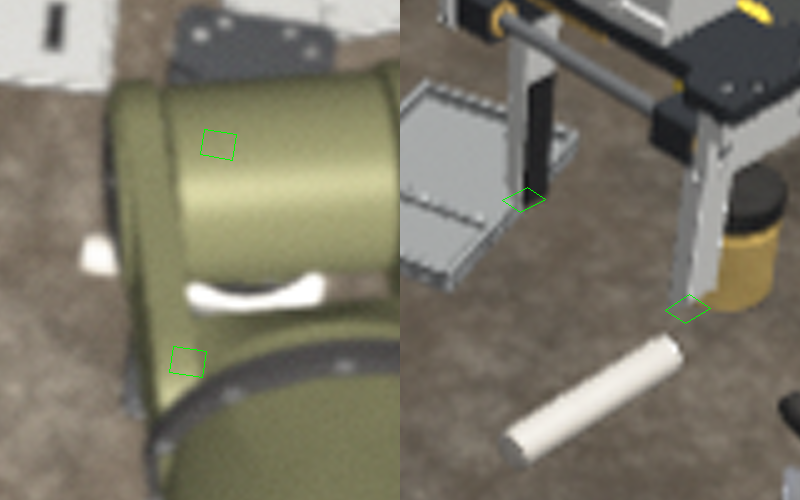

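The scene view shows the true fingertips about 1.5 px right and 1.5 px above my projection. I'll estimate that offset from all the objects, using the saved pictures, and refit.

```bash
cat > r.py <<'E'
from h import *
T,S=Cam("top"),Cam("scene")
def load(c,f):
    c.im=cv2.imread(f);b=cv2.GaussianBlur(c.im,(0,0),1.0).astype(np.float32)
    c.g=np.stack([np.abs(cv2.Sobel(b,cv2.CV_32F,1,0)),np.abs(cv2.Sobel(b,cv2.CV_32F,0,1))],-1).max(2)
load(T,"pics/top0.png");load(S,"pics/scene0.png")
I=dict(cradle_tray=(.595,.212,-6),plain_tray=(.6155,-.0228,9.2),steel_pin=(.4345,.070,-9.2),chock=(.407,.347,-24),bearing=(.4145,.2116,0),collet=(.4277,-.1976,0),jar=(.4433,-.0589,0),maroon_block=(.5502,.4387,32.5))
ny={"bearing","collet","jar"}
K0=S.K.copy();off=[]
for n,p in I.items():
    if n=="chock":continue
    q,_=fit([T],n,p,spans=((.005,4),),yaw=n not in ny)
    best=(-1,)
    for du in np.arange(-4,4.1,.5):
        for dv in np.arange(-4,4.1,.5):
            S.K=K0.copy();S.K[0,2]+=du;S.K[1,2]+=dv;best=max(best,(score(S,n,q),du,dv))
    off.append(best[1:]);print(n,np.round(q,4),best)
d=np.median(off,0);print("offset",d)
for d in (d,[1.5,-1.5]):
    S.K=K0.copy();S.K[:2,2]+=d
    for n,p in I.items():
        q,s=fit([T,S],n,p,spans=((.006,4),),yaw=n not in ny);print(n,np.round(q*[1000,1000,1],1),round(s))
E
python3 r.py
```

```text
cradle_tray [ 0.5932  0.2155 -5.8705] (np.float32(97.39262), np.float64(2.0), np.float64(-2.0))
plain_tray [ 0.6141 -0.0215  8.9689] (np.float32(94.9426), np.float64(2.0), np.float64(-3.0))
steel_pin [ 0.4346  0.0718 -9.2614] (np.float32(145.01991), np.float64(1.5), np.float64(-2.0))
bearing [0.4148 0.2137 0.7778] (np.float32(149.28001), np.float64(2.0), np.float64(-2.0))
collet [ 0.4276 -0.1971  2.4217] (np.float32(127.36268), np.float64(0.5), np.float64(-0.5))
jar [ 0.4431 -0.0578  1.297 ] (np.float32(87.01328), np.float64(0.5), np.float64(-1.0))
maroon_block [ 0.5503  0.4406 31.6699] (np.float32(87.50097), np.float64(1.0), np.float64(-1.0))
offset [ 1.5 -2. ]
cradle_tray [592.7 214.9  -6. ] 247
plain_tray [615.  -22.7   9.3] 237
steel_pin [434.8  71.7  -8.9] 296
chock [407.5 349.1 -23.1] 240
bearing [415.3 212.7   0.9] 299
collet [ 4.285e+02 -1.946e+02  2.000e-01] 236
jar [443.7 -56.3   1.6] 166
maroon_block [550.6 441.6  32.2] 217
cradle_tray [593.9 214.1  -6.1] 248
plain_tray [615.4 -21.4   9.3] 235
steel_pin [435.1  70.6  -8.4] 295
chock [408.5 348.3 -23.5] 241
bearing [4.153e+02 2.117e+02 3.000e-01] 299
collet [ 428.7 -194.7  -10.2] 243
jar [443.9 -56.3  -1.1] 168
maroon_block [550.7 441.3  31.9] 220
```

Call:
move_arm:
  targets:
    - {"x": 0.002, "y": -0.003, "z": -0.08, "wx": 0, "wy": 0, "wz": 0, "jaw": -1}
    - {"x": 0, "y": 0, "z": -0.08, "wx": 0, "wy": 0, "wz": 0, "jaw": -0.3}
    - {"x": 0, "y": 0, "z": -0.08, "wx": 0, "wy": 0, "wz": 0, "jaw": 0}
    - {"x": 0, "y": 0, "z": -0.08, "wx": 0, "wy": 0, "wz": 0, "jaw": 0}
    - {"x": 0, "y": 0, "z": -0.018, "wx": 0, "wy": 0, "wz": 0, "jaw": 0}
    - {"x": 0, "y": 0, "z": -0.016, "wx": 0, "wy": 0, "wz": 0, "jaw": 0}
    - {"x": 0, "y": 0, "z": 0, "wx": 0, "wy": 0, "wz": 0, "jaw": 0}
  force: 30

```text
time_s: 3.5
tool_pos: [0.435, 0.0695, 0.0037]
tool_rot: [180.0, -0.0, 81.0]
contact_force: [0.5, 0.3, -0.3]
grip_width: 0.498
gripper_force: 0.0
```

Call:
move_arm:
  targets:
    - {"x": 0, "y": 0, "z": 0, "wx": 0, "wy": 0, "wz": 0, "jaw": 1}
    - {"x": 0, "y": 0, "z": 0, "wx": 0, "wy": 0, "wz": 0, "jaw": 1}
    - {"x": 0, "y": 0, "z": 0, "wx": 0, "wy": 0, "wz": 0, "jaw": 1}
    - {"x": 0, "y": 0, "z": 0, "wx": 0, "wy": 0, "wz": 0, "jaw": 1}
    - {"x": 0, "y": 0, "z": 0, "wx": 0, "wy": 0, "wz": 0, "jaw": 1}
    - {"x": 0, "y": 0, "z": 0, "wx": 0, "wy": 0, "wz": 0, "jaw": 1}
  force: 30

```text
time_s: 4.25
tool_pos: [0.4349, 0.0697, 0.0035]
tool_rot: [180.0, -0.0, 81.0]
contact_force: [-0.9, 0.1, 5.7]
grip_width: 0.215
gripper_force: 30.0
```

Call:
move_arm:
  targets:
    - {"x": 0, "y": 0, "z": 0.04, "wx": 0, "wy": 0, "wz": 0, "jaw": 1}
    - {"x": 0, "y": 0, "z": 0.08, "wx": 0, "wy": 0, "wz": 0, "jaw": 1}
    - {"x": 0, "y": 0, "z": 0.1, "wx": 0, "wy": 0, "wz": 0, "jaw": 1}
    - {"x": 0.0745, "y": 0.0576, "z": 0, "wx": 0, "wy": 0, "wz": 0.0028, "jaw": 1}
    - {"x": 0.0745, "y": 0.0576, "z": 0, "wx": 0, "wy": 0, "wz": 0.0028, "jaw": 1}
    - {"x": 0.0745, "y": 0.0576, "z": 0, "wx": 0, "wy": 0, "wz": 0.0028, "jaw": 1}
    - {"x": 0.0745, "y": 0.0576, "z": 0, "wx": 0, "wy": 0, "wz": 0.0028, "jaw": 1}
    - {"x": 0.0745, "y": 0.0576, "z": 0, "wx": 0, "wy": 0, "wz": 0.0028, "jaw": 1}
    - {"x": 0.0745, "y": 0.0576, "z": 0, "wx": 0, "wy": 0, "wz": 0.0028, "jaw": 1}
    - {"x": 0, "y": 0, "z": -0.08, "wx": 0, "wy": 0, "wz": 0, "jaw": 1}
    - {"x": 0, "y": 0, "z": 0, "wx": 0, "wy": 0, "wz": 0, "jaw": 1}

```text
time_s: 5.62
tool_pos: [0.5675, 0.1731, 0.0439]
tool_rot: [-179.8, 0.1, 84.0]
contact_force: [-0.4, -0.4, -2.5]
grip_width: 0.216
gripper_force: 30.0
```

```bash
cat > chk.py <<'E'
# overlay expected held/placed models on scene view, scene offset corrected
from h import *
import sys
S=Cam("scene");S.K[:2,2]+=[1.5,-1.7]
def vrests():
    return [box(24,10,4,20,-20,y) for y in(-78,-6)]
M["v"]=vrests();M["ribs"]=[box(97,5,4,10,0,30)]
CR=(.5933,.2145,-6.0);PL=(.6148,-.022,9.1)
def view(items,center,f,zoom=6,w=780,h=580):
    im=cv2.resize(S.im,None,fx=zoom,fy=zoom,interpolation=cv2.INTER_CUBIC)
    for n,p,z in items:
        for hh in outlines(S,n,p,z): cv2.polylines(im,[np.int32((hh+.5)*zoom)],1,(0,255,0),1)
    x,y=np.int32(S.proj(center)[0]*zoom);x=max(x,w//2);y=max(y,h//2);cv2.imwrite(f,im[y-h//2:y+h//2,x-w//2:x+w//2])
def intray(t,p):
    q=world(np.array([[p[0],p[1],0.]]),t)[0];return (q[0],q[1],t[2]+(p[2] if len(p)>2 else 0))
E
python3 - <<'E'
from chk import *
o=get_obs();p=np.array(o["tool_pos"]);print(np.round(p,4),o["tool_rot"])
pin=(p[0],p[1]+.0015,o["tool_rot"][2]-90)
view([("cradle_tray",CR,0),("v",CR,0),("steel_pin",pin,p[2]-.0035)],(p[0],p[1],.02),"pics/pin1.png")
E
```

```text
[0.5681 0.1732 0.0451] [-1.79893828e+02  3.79299617e-02  8.40101759e+01]
```

View pics/pin1.png

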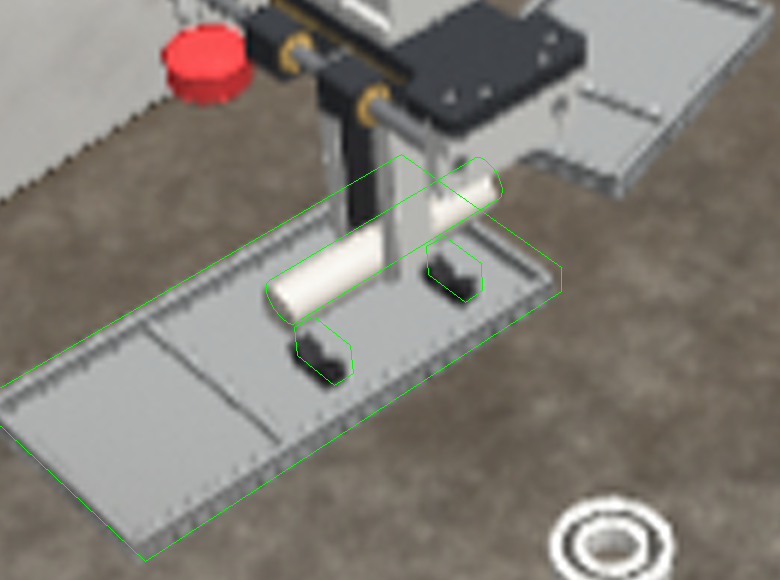

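The held pin matches the prediction within about 1 px (left end at 270, right end at 502). The V-rests sit about 0.8 px left of prediction, roughly 1.3 mm in +x, so I'll shift by that and lower.

Call:
move_arm:
  targets:
    - {"x": 0.0075, "y": 0.0035, "z": -0.03, "wx": 0, "wy": 0, "wz": 0, "jaw": 1}
    - {"x": 0, "y": 0, "z": -0.03, "wx": 0, "wy": 0, "wz": 0, "jaw": 1}
    - {"x": 0, "y": 0, "z": -0.02, "wx": 0, "wy": 0, "wz": 0, "jaw": 1}
    - {"x": 0, "y": 0, "z": -0.012, "wx": 0, "wy": 0, "wz": 0, "jaw": 1}
    - {"x": 0, "y": 0, "z": -0.004, "wx": 0, "wy": 0, "wz": 0, "jaw": 1}
    - {"x": 0, "y": 0, "z": 0, "wx": 0, "wy": 0, "wz": 0, "jaw": 1}
    - {"x": 0, "y": 0, "z": 0, "wx": 0, "wy": 0, "wz": 0, "jaw": 1}

```text
time_s: 6.55
tool_pos: [0.571, 0.1744, 0.0168]
tool_rot: [-180.0, 0.0, 84.0]
contact_force: [-3.8, -1.4, 3.4]
grip_width: 0.212
gripper_force: 30.0
```

Call:
move_arm:
  targets:
    - {"x": -0.004, "y": 0, "z": -0.003, "wx": 0, "wy": 0, "wz": 0, "jaw": 1}
    - {"x": 0, "y": 0, "z": 0, "wx": 0, "wy": 0, "wz": 0, "jaw": 1}

```text
time_s: 6.8
tool_pos: [0.5706, 0.1745, 0.0165]
tool_rot: [179.9, -0.0, 84.0]
contact_force: [-1.2, -2.5, 6.6]
grip_width: 0.218
gripper_force: 30.0
```

Call:
move_arm:
  targets:
    - {"x": 0, "y": 0, "z": 0, "wx": 0, "wy": 0, "wz": 0, "jaw": 0.45}
    - {"x": 0, "y": 0, "z": 0, "wx": 0, "wy": 0, "wz": 0, "jaw": 0.35}
    - {"x": 0, "y": 0, "z": 0, "wx": 0, "wy": 0, "wz": 0, "jaw": 0.35}

```text
time_s: 7.18
tool_pos: [0.5699, 0.1744, 0.0154]
tool_rot: [180.0, -0.0, 84.0]
contact_force: [0.3, -0.1, -0.3]
grip_width: 0.325
gripper_force: 0.0
```

Call:
move_arm:
  targets:
    - {"x": 0, "y": 0, "z": 0.05, "wx": 0, "wy": 0, "wz": 0, "jaw": 0.35}
    - {"x": 0, "y": 0, "z": 0.1, "wx": 0, "wy": 0, "wz": 0, "jaw": 0.35}
    - {"x": 0, "y": 0, "z": 0.1, "wx": 0, "wy": 0, "wz": 0, "jaw": 0.2}
    - {"x": -0.08, "y": 0.08, "z": 0.1, "wx": 0, "wy": 0, "wz": -0.012, "jaw": 0.2}
    - {"x": -0.08, "y": 0.08, "z": 0, "wx": 0, "wy": 0, "wz": -0.012, "jaw": 0}
    - {"x": -0.08, "y": 0.08, "z": 0, "wx": 0, "wy": 0, "wz": -0.012, "jaw": 0}
    - {"x": -0.08, "y": 0.08, "z": 0, "wx": 0, "wy": 0, "wz": -0.012, "jaw": 0}
    - {"x": -0.08, "y": 0.08, "z": 0, "wx": 0, "wy": 0, "wz": -0.012, "jaw": 0}
    - {"x": -0.08, "y": 0.08, "z": 0, "wx": 0, "wy": 0, "wz": -0.012, "jaw": 0}
    - {"x": -0.058, "y": 0.1, "z": 0, "wx": 0, "wy": 0, "wz": -0.012, "jaw": 0}
    - {"x": 0, "y": 0, "z": 0, "wx": 0, "wy": 0, "wz": 0, "jaw": 0}

```text
time_s: 8.55
tool_pos: [0.4076, 0.3499, 0.1216]
tool_rot: [180.0, -0.1, 69.0]
contact_force: [-0.2, -0.3, 0.6]
grip_width: 0.497
gripper_force: 0.0
```

```bash
python3 - <<'E'
from chk import *
o=get_obs();p=np.array(o["tool_pos"]);print(np.round(p,4),o["tool_rot"],o["time_s"])
view([("cradle_tray",CR,0),("steel_pin",intray(CR,(-20,-42)),.011)],(.58,.18,.02),"pics/pin2.png",zoom=7)
T=Cam("top")
for f in ("steel_pin",):
    q=intray(CR,(-20,-42));
    for c in([T],[S],[T,S]): 
        a,s=fit(c,f,q,z=.011,spans=((.004,2),));print(np.round(a*[1e3,1e3,1],1),s,"goal",np.round(q,3))
E
```

```text
[0.4082 0.349  0.1214] [ 1.79963965e+02 -4.62269391e-02  6.90069423e+01] 8.6
[568.  175.8  -6.2] 77.89905548095703 goal [ 0.569  0.175 -6.   ]
[565.8 176.6  -9.2] 99.6656723022461 goal [ 0.569  0.175 -6.   ]
[566.  176.4  -9.6] 175.94476318359375 goal [ 0.569  0.175 -6.   ]
```

View pics/pin2.png

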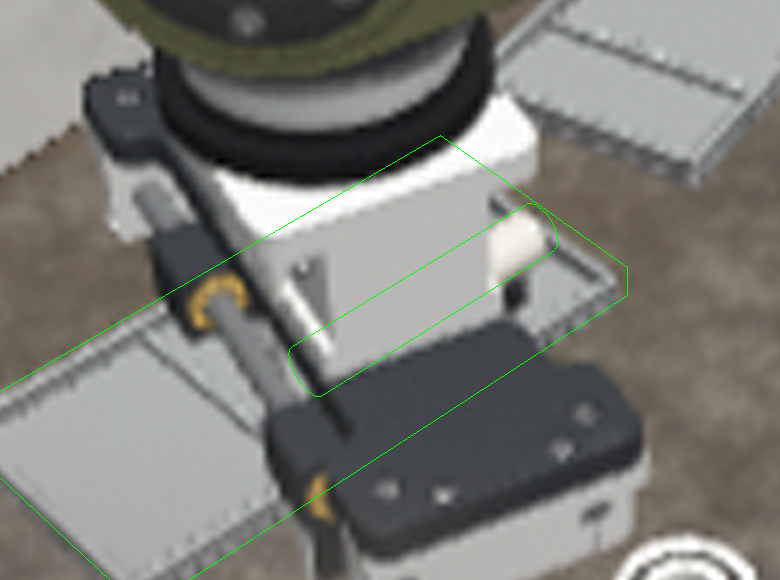

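The right end of the pin shows lying over its rest, and the top fit gives (568,176,-6°), so it is seated. The rest is hidden, so I'll recheck it later. Next, the chock.

Call:
move_arm:
  targets:
    - {"x": -0.001, "y": 0, "z": -0.08, "wx": 0, "wy": 0, "wz": -0.007, "jaw": 0}
    - {"x": 0, "y": 0, "z": -0.08, "wx": 0, "wy": 0, "wz": -0.007, "jaw": 0}
    - {"x": 0, "y": 0, "z": -0.08, "wx": 0, "wy": 0, "wz": 0, "jaw": 0}
    - {"x": 0, "y": 0, "z": -0.05, "wx": 0, "wy": 0, "wz": 0, "jaw": 0}
    - {"x": 0, "y": 0, "z": -0.015, "wx": 0, "wy": 0, "wz": 0, "jaw": 0}
    - {"x": 0, "y": 0, "z": 0, "wx": 0, "wy": 0, "wz": 0, "jaw": 0}

```text
time_s: 9.4
tool_pos: [0.4085, 0.3484, 0.0295]
tool_rot: [180.0, -0.0, 66.4]
contact_force: [0.6, 0.8, 0.0]
grip_width: 0.499
gripper_force: 0.0
```

Call:
move_arm:
  targets:
    - {"x": 0, "y": 0, "z": 0, "wx": 0, "wy": 0, "wz": 0, "jaw": 1}
    - {"x": 0, "y": 0, "z": 0, "wx": 0, "wy": 0, "wz": 0, "jaw": 1}
    - {"x": 0, "y": 0, "z": 0, "wx": 0, "wy": 0, "wz": 0, "jaw": 1}
    - {"x": 0, "y": 0, "z": 0, "wx": 0, "wy": 0, "wz": 0, "jaw": 1}
    - {"x": 0, "y": 0, "z": 0, "wx": 0, "wy": 0, "wz": 0, "jaw": 1}
  force: 25

```text
time_s: 10.02
tool_pos: [0.4082, 0.3485, 0.0292]
tool_rot: [180.0, -0.0, 66.4]
contact_force: [-0.2, -0.7, 2.7]
grip_width: 0.166
gripper_force: 25.0
```

```bash
python3 - <<'E'
from chk import *
o=get_obs();p=np.array(o["tool_pos"]);print(np.round(p,4),o["tool_rot"],o["time_s"])
T=Cam("top")
view([("steel_pin",intray(CR,(-20,-42)),.011),("chock",(p[0],p[1],o["tool_rot"][2]-90),0)],(.48,.26,.02),"pics/ch1.png",zoom=4)
q=intray(CR,(-20,-42))
for c in([T],[S],[T,S]): 
        a,s=fit(c,"steel_pin",q,z=.011,spans=((.004,2),));print(np.round(a*[1e3,1e3,1],1),s)
E
```

```text
[0.4082 0.3485 0.0292] [ 1.79993712e+02 -1.06907564e-02  6.63736606e+01] 10.075
[568.1 176.7  -6.2] 77.59294891357422
[525.1 252.7  -8.8] 129.56515502929688
[566.7 178.4  -3.5] 111.59139251708984
```

View pics/ch1.png

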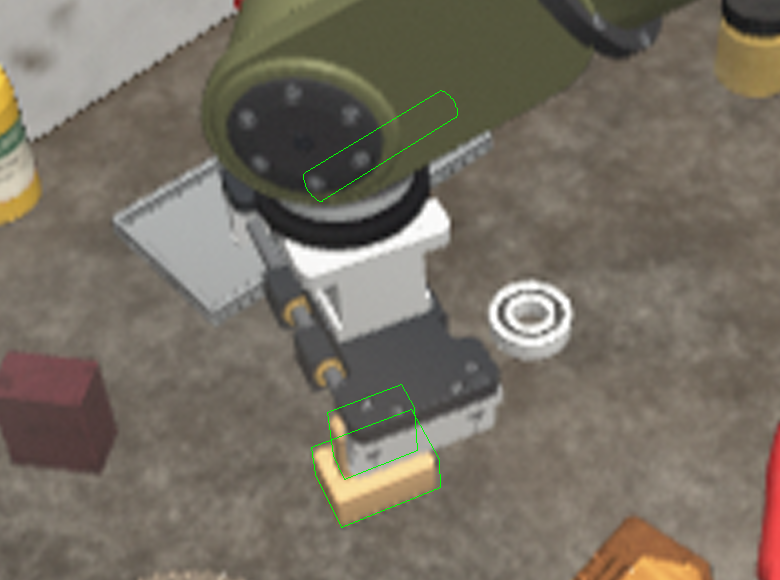

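Call:
move_arm:
  targets:
    - {"x": 0, "y": 0, "z": 0.04, "wx": 0, "wy": 0, "wz": 0, "jaw": 1}
    - {"x": 0, "y": 0, "z": 0.1, "wx": 0, "wy": 0, "wz": 0, "jaw": 1}
    - {"x": 0, "y": 0, "z": 0.12, "wx": 0, "wy": 0, "wz": 0, "jaw": 1}
    - {"x": 0.0809, "y": -0.0736, "z": 0, "wx": 0, "wy": 0, "wz": 0.0122, "jaw": 1}
    - {"x": 0.0809, "y": -0.0736, "z": 0, "wx": 0, "wy": 0, "wz": 0.0122, "jaw": 1}
    - {"x": 0.0809, "y": -0.0736, "z": 0, "wx": 0, "wy": 0, "wz": 0.0122, "jaw": 1}
    - {"x": 0.0809, "y": -0.0736, "z": 0, "wx": 0, "wy": 0, "wz": 0.0122, "jaw": 1}
    - {"x": 0.0809, "y": -0.0736, "z": 0, "wx": 0, "wy": 0, "wz": 0.0122, "jaw": 1}
    - {"x": 0.0809, "y": -0.0736, "z": 0, "wx": 0, "wy": 0, "wz": 0.0122, "jaw": 1}
    - {"x": 0.0809, "y": -0.0736, "z": 0, "wx": 0, "wy": 0, "wz": 0.0122, "jaw": 1}
    - {"x": 0.0809, "y": -0.0736, "z": 0, "wx": 0, "wy": 0, "wz": 0.0122, "jaw": 1}

```text
time_s: 11.5
tool_pos: [0.603, 0.171, 0.1078]
tool_rot: [180.0, -0.0, 84.0]
contact_force: [0.3, -0.6, -1.2]
grip_width: 0.167
gripper_force: 25.0
```

Call:
move_arm:
  targets:
    - {"x": 0, "y": 0, "z": -0.07, "wx": 0, "wy": 0, "wz": 0, "jaw": 1}
    - {"x": 0, "y": 0, "z": 0, "wx": 0, "wy": 0, "wz": 0, "jaw": 1}
    - {"x": 0, "y": 0, "z": 0, "wx": 0, "wy": 0, "wz": 0, "jaw": 1}

```text
time_s: 11.88
tool_pos: [0.6023, 0.1721, 0.0871]
tool_rot: [180.0, -0.0, 84.0]
contact_force: [-0.1, 0.2, -1.5]
grip_width: 0.169
gripper_force: 25.0
```

```bash
python3 - <<'E'
from chk import *
o=get_obs();p=np.array(o["tool_pos"]);print(np.round(p,4),o["tool_rot"],o["time_s"])
q=intray(CR,(-20,-42))
view([("steel_pin",q,.011),("chock",(p[0],p[1],o["tool_rot"][2]-90),p[2]-.0292),("chock",intray(CR,(13,-42)),.004)],(.58,.18,.02),"pics/ch2.png",zoom=6)
print(fit([S],"steel_pin",q,z=.011,spans=((.004,2),)))
E
```

```text
[0.6025 0.1722 0.0872] [ 1.79933915e+02 -2.27760346e-02  8.39681371e+01] 11.925
(array([ 0.57059676,  0.17923603, -4.74024176]), np.float64(138.2183074951172))
```

View pics/ch2.png

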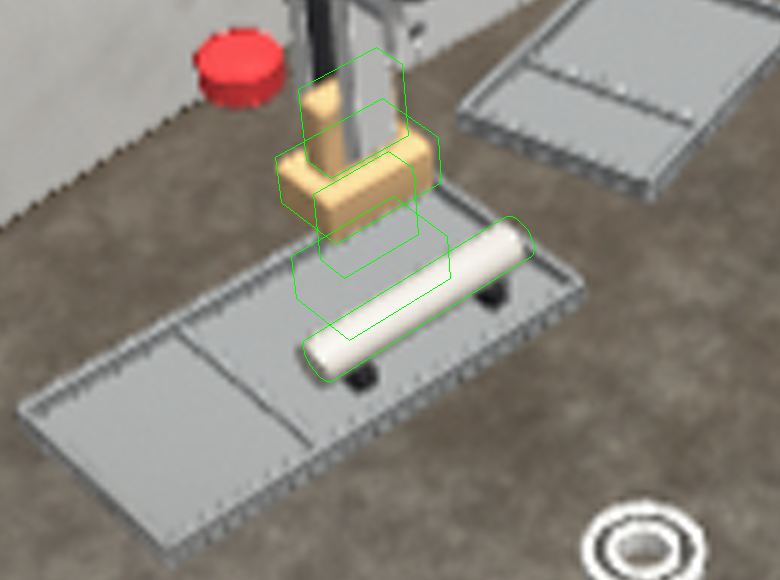

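```bash
python3 - <<'E'
from chk import *
o=get_obs();p=np.array(o["tool_pos"])
t,s=fit([S],"cradle_tray",CR,spans=((.005,2),(.002,1)));print(np.round(t,4),s)
v,s=fit([S],"v",CR,spans=((.004,2),));print("v",np.round(v,4),s)
a,s=fit([S],"steel_pin",intray(CR,(-20,-42)),z=.011,spans=((.004,2),(.002,1)));print(np.round(a,4),s)
for r in (t,CR): print("pin in tray",Ro.from_euler("z",-r[2],degrees=True).apply([a[0]-r[0],a[1]-r[1],0])*1000)
c=(p[0],p[1],o["tool_rot"][2]-90)
k,s=fit([S],"chock",c,z=p[2]-.0292,spans=((.004,2),(.002,1)));print("chock",np.round(k,4),s,"vs tcp",np.round(c,4))
T=Cam("top");t,s=fit([T],"cradle_tray",CR,spans=((.005,2),(.002,1)));print("top",np.round(t,4),s)
E
```

```text
[ 0.5951  0.2143 -4.6018] 105.5086898803711
v [ 0.5952  0.2177 -8.2509] 129.34915161132812
[ 0.5706  0.1792 -4.8112] 138.2678680419922
pin in tray [-21.69079655 -36.91361623   0.        ]
pin in tray [-18.92379995 -37.45695611   0.        ]
chock [0.6032 0.1739 0.8947] 120.15838623046875 vs tcp [ 0.6025  0.1722 -6.0284]
top [ 0.595   0.2166 -5.4035] 84.30461883544922
```

In the same camera, the pin (570.6,179.2) sits on the midpoint of the V-rests (569.4,179.0). The tray is really at about (594.8,216.8,-6). I'll lower the chock with a small correction.

Call:
move_arm:
  targets:
    - {"x": 0.0025, "y": 0.003, "z": -0.06, "wx": 0, "wy": 0, "wz": 0, "jaw": 1}
    - {"x": 0, "y": 0, "z": -0.06, "wx": 0, "wy": 0, "wz": 0, "jaw": 1}
    - {"x": 0, "y": 0, "z": -0.035, "wx": 0, "wy": 0, "wz": 0, "jaw": 1}
    - {"x": 0, "y": 0, "z": -0.015, "wx": 0, "wy": 0, "wz": 0, "jaw": 1}
    - {"x": 0, "y": 0, "z": -0.006, "wx": 0, "wy": 0, "wz": 0, "jaw": 1}
    - {"x": 0, "y": 0, "z": 0, "wx": 0, "wy": 0, "wz": 0, "jaw": 1}
    - {"x": 0, "y": 0, "z": 0, "wx": 0, "wy": 0, "wz": 0, "jaw": 1}

```text
time_s: 12.9
tool_pos: [0.6032, 0.1727, 0.0336]
tool_rot: [180.0, -0.0, 83.9]
contact_force: [0.4, 0.2, -0.4]
grip_width: 0.163
gripper_force: 25.0
```

Call:
move_arm:
  targets:
    - {"x": 0, "y": 0, "z": 0, "wx": 0, "wy": 0, "wz": 0, "jaw": 0.55}
    - {"x": 0, "y": 0, "z": 0, "wx": 0, "wy": 0, "wz": 0, "jaw": 0.5}
    - {"x": 0, "y": 0, "z": 0, "wx": 0, "wy": 0, "wz": 0, "jaw": 0.5}

```text
time_s: 13.28
tool_pos: [0.6031, 0.1727, 0.0333]
tool_rot: [180.0, -0.0, 83.9]
contact_force: [0.6, -1.0, 0.3]
grip_width: 0.249
gripper_force: 0.0
```

Call:
move_arm:
  targets:
    - {"x": 0, "y": 0, "z": 0.05, "wx": 0, "wy": 0, "wz": 0, "jaw": 0.5}
    - {"x": 0, "y": 0, "z": 0.1, "wx": 0, "wy": 0, "wz": 0, "jaw": 0.5}
    - {"x": 0, "y": 0, "z": 0.1, "wx": 0, "wy": 0, "wz": 0, "jaw": 0.4}
    - {"x": -0.0783, "y": 0.0168, "z": 0, "wx": 0, "wy": 0, "wz": 0, "jaw": -0.5}
    - {"x": -0.0783, "y": 0.0168, "z": 0, "wx": 0, "wy": 0, "wz": 0, "jaw": -0.5}
    - {"x": -0.0783, "y": 0.0168, "z": 0, "wx": 0, "wy": 0, "wz": 0, "jaw": -0.5}
    - {"x": -0.0783, "y": 0.0168, "z": 0, "wx": 0, "wy": 0, "wz": 0, "jaw": -0.5}
    - {"x": -0.0783, "y": 0.0168, "z": 0, "wx": 0, "wy": 0, "wz": 0, "jaw": -0.5}
    - {"x": -0.0783, "y": 0.0168, "z": 0, "wx": 0, "wy": 0, "wz": 0, "jaw": -0.5}
    - {"x": -0.0783, "y": 0.0168, "z": 0, "wx": 0, "wy": 0, "wz": 0, "jaw": -0.5}
    - {"x": -0.0783, "y": 0.0168, "z": 0, "wx": 0, "wy": 0, "wz": 0, "jaw": -0.5}

```text
time_s: 14.65
tool_pos: [0.4146, 0.2132, 0.1094]
tool_rot: [179.9, -0.0, 83.9]
contact_force: [-0.3, 0.6, -0.1]
grip_width: 0.751
gripper_force: 0.0
```

Call:
move_arm:
  targets:
    - {"x": 0, "y": 0, "z": 0, "wx": 0, "wy": 0, "wz": 0, "jaw": -0.5}
    - {"x": 0, "y": 0, "z": 0, "wx": 0, "wy": 0, "wz": 0, "jaw": -0.5}

```text
time_s: 14.9
tool_pos: [0.416, 0.213, 0.109]
tool_rot: [179.9, -0.0, 83.9]
contact_force: [0.6, -0.4, 0.4]
grip_width: 0.747
gripper_force: 0.0
```

```bash
sed -i 's/^CR=.*;PL/CR=(.5948,.2168,-6.0);PL/' chk.py; python3 - <<'E'
from chk import *
o=get_obs();p=np.array(o["tool_pos"]);print(np.round(p,4),o["tool_rot"],o["time_s"])
view([("steel_pin",intray(CR,(-20,-42)),.011),("chock",intray(CR,(13,-42)),.004),("bearing",(p[0],p[1],0),0)],(.52,.18,.02),"pics/ch3.png",zoom=5)
E
```

```text
[0.416  0.2129 0.1087] [ 1.79956692e+02 -1.96726497e-02  8.39228712e+01] 14.95
```

View pics/ch3.png

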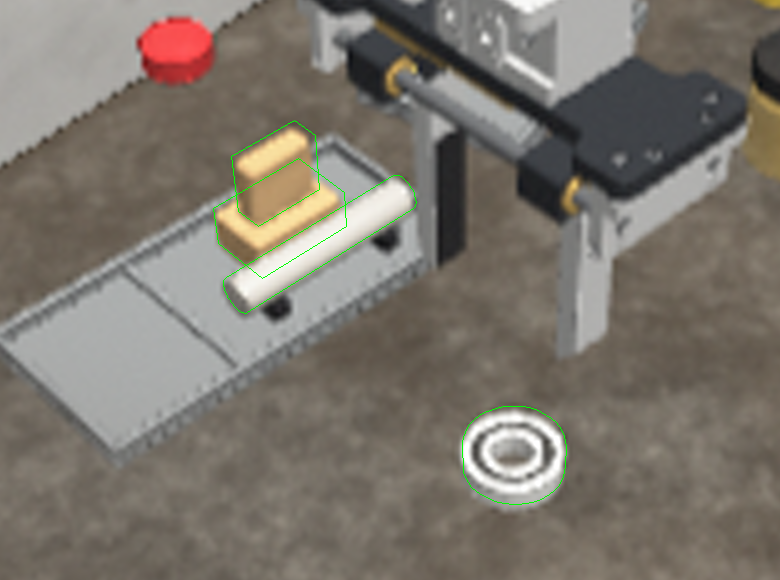

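The chock (277,190) stands beside and along the pin, which lies in both Vs. The bearing (513,455) is right under the tool.

Call:
move_arm:
  targets:
    - {"x": -0.001, "y": 0, "z": -0.09, "wx": 0, "wy": 0, "wz": 0, "jaw": -0.5}
    - {"x": 0, "y": 0, "z": -0.09, "wx": 0, "wy": 0, "wz": 0, "jaw": -0.5}
    - {"x": 0, "y": 0, "z": -0.09, "wx": 0, "wy": 0, "wz": 0, "jaw": -0.5}
    - {"x": 0, "y": 0, "z": -0.055, "wx": 0, "wy": 0, "wz": 0, "jaw": -0.5}
    - {"x": 0, "y": 0, "z": -0.027, "wx": 0, "wy": 0, "wz": 0, "jaw": -0.5}
    - {"x": 0, "y": 0, "z": 0, "wx": 0, "wy": 0, "wz": 0, "jaw": -0.5}

```text
time_s: 15.7
tool_pos: [0.4151, 0.2128, 0.0025]
tool_rot: [-180.0, 0.0, 83.9]
contact_force: [-0.5, -0.0, -0.2]
grip_width: 0.751
gripper_force: 0.0
```

Call:
move_arm:
  targets:
    - {"x": 0, "y": 0, "z": 0, "wx": 0, "wy": 0, "wz": 0, "jaw": 1}
    - {"x": 0, "y": 0, "z": 0, "wx": 0, "wy": 0, "wz": 0, "jaw": 1}
    - {"x": 0, "y": 0, "z": 0, "wx": 0, "wy": 0, "wz": 0, "jaw": 1}
    - {"x": 0, "y": 0, "z": 0, "wx": 0, "wy": 0, "wz": 0, "jaw": 1}
    - {"x": 0, "y": 0, "z": 0, "wx": 0, "wy": 0, "wz": 0, "jaw": 1}
    - {"x": 0, "y": 0, "z": 0, "wx": 0, "wy": 0, "wz": 0, "jaw": 1}
  force: 25

```text
time_s: 16.45
tool_pos: [0.415, 0.2131, 0.003]
tool_rot: [180.0, -0.0, 83.9]
contact_force: [-1.1, -0.5, 6.0]
grip_width: 0.489
gripper_force: 25.0
```

Call:
move_arm:
  targets:
    - {"x": 0, "y": 0, "z": 0.04, "wx": 0, "wy": 0, "wz": 0, "jaw": 1}
    - {"x": 0, "y": 0, "z": 0.08, "wx": 0, "wy": 0, "wz": 0, "jaw": 1}
    - {"x": 0, "y": 0, "z": 0.08, "wx": 0, "wy": 0, "wz": 0, "jaw": 1}
    - {"x": 0.0779, "y": 0.0297, "z": 0, "wx": 0, "wy": 0, "wz": 0, "jaw": 1}
    - {"x": 0.0779, "y": 0.0297, "z": 0, "wx": 0, "wy": 0, "wz": 0, "jaw": 1}
    - {"x": 0.0779, "y": 0.0297, "z": 0, "wx": 0, "wy": 0, "wz": 0, "jaw": 1}
    - {"x": 0.0779, "y": 0.0297, "z": 0, "wx": 0, "wy": 0, "wz": 0, "jaw": 1}
    - {"x": 0.0779, "y": 0.0297, "z": 0, "wx": 0, "wy": 0, "wz": 0, "jaw": 1}
    - {"x": 0.0779, "y": 0.0297, "z": 0, "wx": 0, "wy": 0, "wz": 0, "jaw": 1}
    - {"x": 0.0779, "y": 0.0297, "z": 0, "wx": 0, "wy": 0, "wz": 0, "jaw": 1}
    - {"x": 0.0779, "y": 0.0297, "z": 0, "wx": 0, "wy": 0, "wz": 0, "jaw": 1}

```text
time_s: 17.82
tool_pos: [0.6024, 0.2845, 0.0632]
tool_rot: [-180.0, 0.0, 83.9]
contact_force: [-0.4, -1.0, -0.8]
grip_width: 0.487
gripper_force: 25.0
```

Call:
move_arm:
  targets:
    - {"x": 0, "y": 0, "z": 0, "wx": 0, "wy": 0, "wz": 0, "jaw": 1}
    - {"x": 0, "y": 0, "z": -0.06, "wx": 0, "wy": 0, "wz": 0, "jaw": 1}
    - {"x": 0, "y": 0, "z": -0.06, "wx": 0, "wy": 0, "wz": 0, "jaw": 1}
    - {"x": 0, "y": 0, "z": -0.04, "wx": 0, "wy": 0, "wz": 0, "jaw": 1}
    - {"x": 0, "y": 0, "z": -0.018, "wx": 0, "wy": 0, "wz": 0, "jaw": 1}
    - {"x": 0, "y": 0, "z": -0.006, "wx": 0, "wy": 0, "wz": 0, "jaw": 1}
    - {"x": 0, "y": 0, "z": 0, "wx": 0, "wy": 0, "wz": 0, "jaw": 1}

```text
time_s: 18.7
tool_pos: [0.6019, 0.2843, 0.0078]
tool_rot: [180.0, -0.0, 83.9]
contact_force: [0.7, -0.4, -0.5]
grip_width: 0.487
gripper_force: 25.0
```

Call:
move_arm:
  targets:
    - {"x": 0, "y": 0, "z": 0, "wx": 0, "wy": 0, "wz": 0, "jaw": -0.15}
    - {"x": 0, "y": 0, "z": 0, "wx": 0, "wy": 0, "wz": 0, "jaw": -0.2}
    - {"x": 0, "y": 0, "z": 0, "wx": 0, "wy": 0, "wz": 0, "jaw": -0.2}
    - {"x": 0, "y": 0, "z": 0.04, "wx": 0, "wy": 0, "wz": 0, "jaw": -0.2}
    - {"x": 0, "y": 0, "z": 0.1, "wx": 0, "wy": 0, "wz": 0, "jaw": -0.2}
    - {"x": 0, "y": 0, "z": 0.13, "wx": 0, "wy": 0, "wz": 0, "jaw": -0.2}
    - {"x": 0, "y": 0, "z": 0.1, "wx": 0, "wy": 0, "wz": 0, "jaw": -0.2}

```text
time_s: 19.58
tool_pos: [0.6021, 0.2844, 0.1212]
tool_rot: [179.9, -0.1, 83.9]
contact_force: [-0.0, 0.5, -0.1]
grip_width: 0.602
gripper_force: 0.0
```

Call:
move_arm:
  targets:
    - {"x": -0.0528, "y": -0.1138, "z": 0, "wx": 0, "wy": 0, "wz": 0.0084, "jaw": -0.4}
    - {"x": -0.0528, "y": -0.1138, "z": 0, "wx": 0, "wy": 0, "wz": 0.0084, "jaw": -0.7}
    - {"x": -0.0528, "y": -0.1138, "z": 0, "wx": 0, "wy": 0, "wz": 0.0084, "jaw": -0.9}
    - {"x": -0.0528, "y": -0.1138, "z": 0, "wx": 0, "wy": 0, "wz": 0.0084, "jaw": -1}
    - {"x": -0.0528, "y": -0.1138, "z": 0, "wx": 0, "wy": 0, "wz": 0.0084, "jaw": -1}
    - {"x": -0.0528, "y": -0.1138, "z": 0, "wx": 0, "wy": 0, "wz": 0.0084, "jaw": -1}
    - {"x": -0.0528, "y": -0.1138, "z": 0, "wx": 0, "wy": 0, "wz": 0.0084, "jaw": -1}
    - {"x": -0.0528, "y": -0.1138, "z": 0, "wx": 0, "wy": 0, "wz": 0.0084, "jaw": -1}
    - {"x": -0.0528, "y": -0.1138, "z": 0, "wx": 0, "wy": 0, "wz": 0.0084, "jaw": -1}
    - {"x": -0.0528, "y": -0.1138, "z": 0, "wx": 0, "wy": 0, "wz": 0.0084, "jaw": -1}
    - {"x": 0, "y": 0, "z": 0, "wx": 0, "wy": 0, "wz": 0, "jaw": -1}
    - {"x": 0, "y": 0, "z": 0, "wx": 0, "wy": 0, "wz": 0, "jaw": -1}

```text
time_s: 21.08
tool_pos: [0.4438, -0.0569, 0.1191]
tool_rot: [179.9, 0.0, 99.0]
contact_force: [-0.5, -0.7, -0.4]
grip_width: 0.997
gripper_force: 0.0
```

```bash
python3 - <<'E'
from chk import *
o=get_obs();p=np.array(o["tool_pos"]);print(np.round(p,4),o["tool_rot"],o["time_s"])
view([("bearing",intray(CR,(0,68)),.004),("steel_pin",intray(CR,(-20,-42)),.011),("chock",intray(CR,(13,-42)),.004),("jar",(p[0],p[1],0),0)],(.53,.1,.02),"pics/j1.png",zoom=4)
T=Cam("top")
for c in ([T],[S]): print(fit(c,"bearing",intray(CR,(0,68)),z=.004,spans=((.004,2),),yaw=False)[0],intray(CR,(0,68)))
print("jar S",fit([S],"jar",(.4437,-.0568,0),spans=((.004,2),),yaw=False)[0])
for c in ([T],[S],[T,S]):print("plain",fit(c,"plain_tray",PL,spans=((.004,2),(.002,1))))
E
```

```text
[ 0.4438 -0.0566  0.1189] [1.79957426e+02 1.00174461e-02 9.90703511e+01] 21.125
[ 0.60373683  0.28580835 -8.4425594 ] (np.float64(0.6019079355022005), np.float64(0.2844274888850426), -6.0)
[ 0.60955242  0.28223558 -9.67204711] (np.float64(0.6019079355022005), np.float64(0.2844274888850426), -6.0)
jar S [ 0.44341605 -0.05328619  3.30619155]
plain (array([ 0.6148467 , -0.02122686,  9.71245   ]), np.float64(135.55462646484375))
plain (array([ 0.61694834, -0.02657058,  9.56910535]), np.float64(98.36153411865234))
plain (array([ 0.61554726, -0.0221834 ,  9.8282777 ]), np.float64(224.1302490234375))
```

View pics/j1.png

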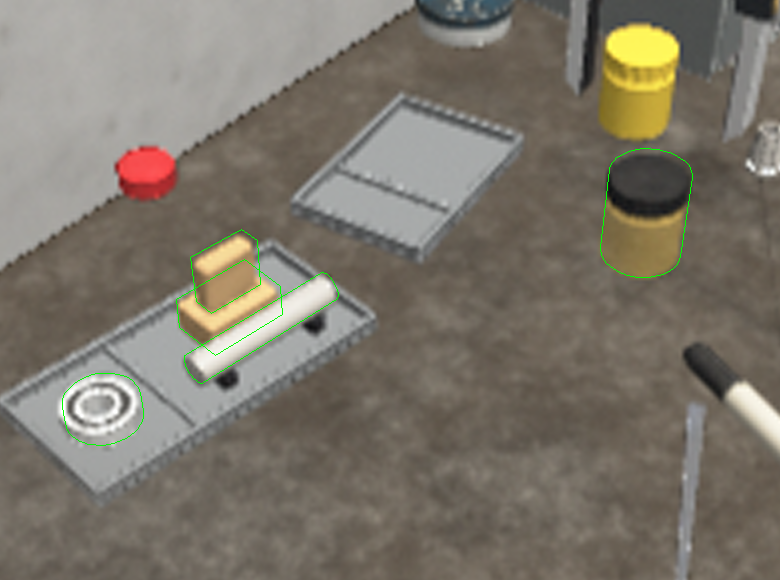

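The shaft kit is complete: bearing in the end bay (100,405), chock beside the pin. The tool is above the jar (645,215).

Call:
move_arm:
  targets:
    - {"x": 0, "y": 0.002, "z": -0.08, "wx": 0, "wy": 0, "wz": 0, "jaw": -1}
    - {"x": 0, "y": 0, "z": -0.09, "wx": 0, "wy": 0, "wz": 0, "jaw": -1}
    - {"x": 0, "y": 0, "z": -0.09, "wx": 0, "wy": 0, "wz": 0, "jaw": -1}
    - {"x": 0, "y": 0, "z": -0.07, "wx": 0, "wy": 0, "wz": 0, "jaw": -1}
    - {"x": 0, "y": 0, "z": 0, "wx": 0, "wy": 0, "wz": 0, "jaw": -1}

```text
time_s: 21.8
tool_pos: [0.4428, -0.0558, 0.0185]
tool_rot: [-179.9, -0.1, 99.1]
contact_force: [0.3, 0.3, 0.4]
grip_width: 1.0
gripper_force: 0.0
```

Call:
move_arm:
  targets:
    - {"x": 0, "y": 0, "z": 0, "wx": 0, "wy": 0, "wz": 0, "jaw": 0}
    - {"x": 0, "y": 0, "z": 0, "wx": 0, "wy": 0, "wz": 0, "jaw": 1}
    - {"x": 0, "y": 0, "z": 0, "wx": 0, "wy": 0, "wz": 0, "jaw": 1}
    - {"x": 0, "y": 0, "z": 0, "wx": 0, "wy": 0, "wz": 0, "jaw": 1}
    - {"x": 0, "y": 0, "z": 0, "wx": 0, "wy": 0, "wz": 0, "jaw": 1}
    - {"x": 0, "y": 0, "z": 0, "wx": 0, "wy": 0, "wz": 0, "jaw": 1}
  force: 25

```text
time_s: 22.55
tool_pos: [0.4435, -0.0566, 0.0196]
tool_rot: [180.0, 0.0, 99.1]
contact_force: [-1.4, 0.3, 3.2]
grip_width: 0.56
gripper_force: 25.0
```

Call:
move_arm:
  targets:
    - {"x": 0, "y": 0, "z": 0.04, "wx": 0, "wy": 0, "wz": 0, "jaw": 1}
    - {"x": 0, "y": 0, "z": 0.07, "wx": 0, "wy": 0, "wz": 0, "jaw": 1}
    - {"x": 0, "y": 0, "z": 0.057, "wx": 0, "wy": 0, "wz": 0, "jaw": 1}
    - {"x": 0.0733, "y": 0.0033, "z": 0, "wx": 0, "wy": 0, "wz": 0, "jaw": 1}
    - {"x": 0.0733, "y": 0.0033, "z": 0, "wx": 0, "wy": 0, "wz": 0, "jaw": 1}
    - {"x": 0.0733, "y": 0.0033, "z": 0, "wx": 0, "wy": 0, "wz": 0, "jaw": 1}
    - {"x": 0.0733, "y": 0.0033, "z": 0, "wx": 0, "wy": 0, "wz": 0, "jaw": 1}
    - {"x": 0.0733, "y": 0.0033, "z": 0, "wx": 0, "wy": 0, "wz": 0, "jaw": 1}
    - {"x": 0.0733, "y": 0.0033, "z": 0, "wx": 0, "wy": 0, "wz": 0, "jaw": 1}
    - {"x": 0.0733, "y": 0.0033, "z": 0, "wx": 0, "wy": 0, "wz": 0, "jaw": 1}
    - {"x": 0.0733, "y": 0.0033, "z": 0, "wx": 0, "wy": 0, "wz": 0, "jaw": 1}

```text
time_s: 23.92
tool_pos: [0.6199, -0.0485, 0.0702]
tool_rot: [-180.0, -0.0, 99.1]
contact_force: [-0.2, 0.4, -1.3]
grip_width: 0.562
gripper_force: 25.0
```

Call:
move_arm:
  targets:
    - {"x": 0, "y": 0, "z": 0, "wx": 0, "wy": 0, "wz": 0, "jaw": 1}
    - {"x": 0, "y": 0, "z": -0.06, "wx": 0, "wy": 0, "wz": 0, "jaw": 1}
    - {"x": 0, "y": 0, "z": -0.05, "wx": 0, "wy": 0, "wz": 0, "jaw": 1}
    - {"x": 0, "y": 0, "z": -0.03, "wx": 0, "wy": 0, "wz": 0, "jaw": 1}
    - {"x": 0, "y": 0, "z": -0.011, "wx": 0, "wy": 0, "wz": 0, "jaw": 1}
    - {"x": 0, "y": 0, "z": 0, "wx": 0, "wy": 0, "wz": 0, "jaw": 1}
    - {"x": 0, "y": 0, "z": 0, "wx": 0, "wy": 0, "wz": 0, "jaw": 1}

```text
time_s: 24.8
tool_pos: [0.6195, -0.0486, 0.0245]
tool_rot: [180.0, 0.0, 99.1]
contact_force: [-0.5, -0.3, -0.4]
grip_width: 0.559
gripper_force: 25.0
```

Call:
move_arm:
  targets:
    - {"x": 0, "y": 0, "z": 0, "wx": 0, "wy": 0, "wz": 0, "jaw": -0.25}
    - {"x": 0, "y": 0, "z": 0, "wx": 0, "wy": 0, "wz": 0, "jaw": -0.36}
    - {"x": 0, "y": 0, "z": 0, "wx": 0, "wy": 0, "wz": 0, "jaw": -0.36}
    - {"x": 0, "y": 0, "z": 0.05, "wx": 0, "wy": 0, "wz": 0, "jaw": -0.36}
    - {"x": 0, "y": 0, "z": 0.1, "wx": 0, "wy": 0, "wz": 0, "jaw": -0.36}
    - {"x": 0, "y": 0, "z": 0.1, "wx": 0, "wy": 0, "wz": 0, "jaw": -0.36}
    - {"x": 0, "y": 0, "z": 0.08, "wx": 0, "wy": 0, "wz": 0, "jaw": -0.36}

```text
time_s: 25.68
tool_pos: [0.6196, -0.0486, 0.1258]
tool_rot: [179.9, 0.0, 99.1]
contact_force: [0.1, -1.0, 0.7]
grip_width: 0.678
gripper_force: 0.0
```

Call:
move_arm:
  targets:
    - {"x": -0.0798, "y": -0.0614, "z": 0, "wx": 0, "wy": 0, "wz": 0, "jaw": -0.2}
    - {"x": -0.0798, "y": -0.0614, "z": 0, "wx": 0, "wy": 0, "wz": 0, "jaw": 0}
    - {"x": -0.0798, "y": -0.0614, "z": 0, "wx": 0, "wy": 0, "wz": 0, "jaw": 0}
    - {"x": -0.0798, "y": -0.0614, "z": 0, "wx": 0, "wy": 0, "wz": 0, "jaw": 0}
    - {"x": -0.0798, "y": -0.0614, "z": 0, "wx": 0, "wy": 0, "wz": 0, "jaw": 0}
    - {"x": -0.0798, "y": -0.0614, "z": 0, "wx": 0, "wy": 0, "wz": 0, "jaw": 0}
    - {"x": -0.0798, "y": -0.0614, "z": 0, "wx": 0, "wy": 0, "wz": 0, "jaw": 0}
    - {"x": -0.0798, "y": -0.0614, "z": 0, "wx": 0, "wy": 0, "wz": 0, "jaw": 0}
    - {"x": 0, "y": 0, "z": 0, "wx": 0, "wy": 0, "wz": 0, "jaw": 0}
    - {"x": 0, "y": 0, "z": 0, "wx": 0, "wy": 0, "wz": 0, "jaw": 0}

```text
time_s: 26.92
tool_pos: [0.4284, -0.1959, 0.124]
tool_rot: [179.9, 0.0, 99.0]
contact_force: [0.2, -0.7, 0.4]
grip_width: 0.496
gripper_force: 0.0
```

```bash
python3 - <<'E'
from chk import *
o=get_obs();p=np.array(o["tool_pos"]);print(np.round(p,4),o["tool_rot"],o["time_s"])
PL=(.615,-.022,9.3)
view([("plain_tray",PL,0),("jar",intray(PL,(0,-27)),.004),("collet",(p[0],p[1],0),0),("collet",intray(PL,(0,47)),.004)],(.53,-.11,.02),"pics/c1.png",zoom=5)
print("collet S",fit([S],"collet",(.428,-.196,0),spans=((.004,2),),yaw=False)[0])
E
```

```text
[ 0.4284 -0.1957  0.1237] [1.79959258e+02 2.20967716e-02 9.90829300e+01] 26.975
collet S [ 0.4274848  -0.19031413 -3.01929058]
```

View pics/c1.png

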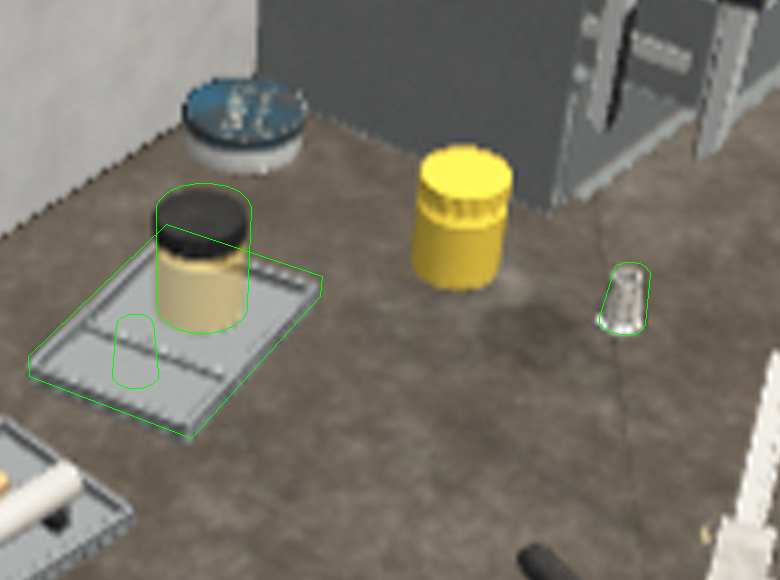

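The jar stands in the large bay (200,260), and the collet (622,300) is about 3 px left of the tool. Before descending I'll check clearance to the drawer cabinet.

```bash
python3 - <<'E'
from chk import *
T=Cam("top")
c=S.proj((.53,-.11,.02))[0]*5-[390,290]
print("cab corner",S.ray((np.array([548,212])+c)/5,0), "drawer bottom edge", S.ray((np.array([600,180])+c)/5,0),S.ray((np.array([700,120])+c)/5,0))
for z in(0,.1,.2):print(z,T.ray((447,202),z),T.ray((468,238),z))
E
```

```text
cab corner [ 0.51700152 -0.26117484  0.        ] drawer bottom edge [ 0.51103587 -0.31213547  0.        ] [ 0.49792697 -0.41452558  0.        ]
0 [ 0.52446777 -0.2685263   0.        ] [ 0.42727755 -0.31907367  0.        ]
0.1 [ 0.50784695 -0.22977172  0.1       ] [ 0.41909419 -0.27593087  0.1       ]
0.2 [ 0.49122614 -0.19101713  0.2       ] [ 0.41091084 -0.23278807  0.2       ]
```

Call:
move_arm:
  targets:
    - {"x": -0.001, "y": 0.004, "z": -0.08, "wx": 0, "wy": 0, "wz": 0, "jaw": 0}
    - {"x": 0, "y": 0, "z": -0.09, "wx": 0, "wy": 0, "wz": 0, "jaw": 0}
    - {"x": 0, "y": 0, "z": -0.09, "wx": 0, "wy": 0, "wz": 0, "jaw": 0}
    - {"x": 0, "y": 0, "z": -0.08, "wx": 0, "wy": 0, "wz": 0, "jaw": 0}
    - {"x": 0, "y": 0, "z": -0.045, "wx": 0, "wy": 0, "wz": 0, "jaw": 0}
    - {"x": 0, "y": 0, "z": -0.02, "wx": 0, "wy": 0, "wz": 0, "jaw": 0}
    - {"x": 0, "y": 0, "z": 0, "wx": 0, "wy": 0, "wz": 0, "jaw": 0}

```text
time_s: 27.95
tool_pos: [0.4277, -0.1948, 0.002]
tool_rot: [180.0, 0.0, 99.1]
contact_force: [1.0, -0.1, 0.1]
grip_width: 0.5
gripper_force: 0.0
```

Call:
move_arm:
  targets:
    - {"x": 0, "y": 0, "z": 0, "wx": 0, "wy": 0, "wz": 0, "jaw": 1}
    - {"x": 0, "y": 0, "z": 0, "wx": 0, "wy": 0, "wz": 0, "jaw": 1}
    - {"x": 0, "y": 0, "z": 0, "wx": 0, "wy": 0, "wz": 0, "jaw": 1}
    - {"x": 0, "y": 0, "z": 0, "wx": 0, "wy": 0, "wz": 0, "jaw": 1}
    - {"x": 0, "y": 0, "z": 0, "wx": 0, "wy": 0, "wz": 0, "jaw": 1}
  force: 20

```text
time_s: 28.58
tool_pos: [0.4277, -0.1949, 0.0021]
tool_rot: [180.0, 0.0, 99.1]
contact_force: [0.9, 0.8, 5.8]
grip_width: 0.258
gripper_force: 20.0
```

Call:
move_arm:
  targets:
    - {"x": 0, "y": 0, "z": 0.05, "wx": 0, "wy": 0, "wz": 0, "jaw": 1}
    - {"x": 0, "y": 0, "z": 0.11, "wx": 0, "wy": 0, "wz": 0, "jaw": 1}
    - {"x": 0, "y": 0, "z": 0.12, "wx": 0, "wy": 0, "wz": 0, "jaw": 1}
    - {"x": 0.0666, "y": 0.0812, "z": 0, "wx": 0, "wy": 0, "wz": 0, "jaw": 1}
    - {"x": 0.0666, "y": 0.0812, "z": 0, "wx": 0, "wy": 0, "wz": 0, "jaw": 1}
    - {"x": 0.0666, "y": 0.0812, "z": 0, "wx": 0, "wy": 0, "wz": 0, "jaw": 1}
    - {"x": 0.0666, "y": 0.0812, "z": 0, "wx": 0, "wy": 0, "wz": 0, "jaw": 1}
    - {"x": 0.0666, "y": 0.0812, "z": 0, "wx": 0, "wy": 0, "wz": 0, "jaw": 1}
    - {"x": 0.0666, "y": 0.0812, "z": 0, "wx": 0, "wy": 0, "wz": 0, "jaw": 1}
    - {"x": 0.0666, "y": 0.0812, "z": 0, "wx": 0, "wy": 0, "wz": 0, "jaw": 1}
    - {"x": 0.0666, "y": 0.0812, "z": 0, "wx": 0, "wy": 0, "wz": 0, "jaw": 1}
    - {"x": 0.0666, "y": 0.0812, "z": 0, "wx": 0, "wy": 0, "wz": 0, "jaw": 1}

```text
time_s: 30.08
tool_pos: [0.6078, 0.0253, 0.0866]
tool_rot: [180.0, 0.0, 99.1]
contact_force: [0.4, -0.4, -0.7]
grip_width: 0.26
gripper_force: 20.0
```

Call:
move_arm:
  targets:
    - {"x": 0, "y": 0, "z": 0, "wx": 0, "wy": 0, "wz": 0, "jaw": 1}
    - {"x": 0, "y": 0, "z": -0.07, "wx": 0, "wy": 0, "wz": 0, "jaw": 1}
    - {"x": 0, "y": 0, "z": -0.08, "wx": 0, "wy": 0, "wz": 0, "jaw": 1}
    - {"x": 0, "y": 0, "z": -0.06, "wx": 0, "wy": 0, "wz": 0, "jaw": 1}
    - {"x": 0, "y": 0, "z": -0.04, "wx": 0, "wy": 0, "wz": 0, "jaw": 1}
    - {"x": 0, "y": 0, "z": 0, "wx": 0, "wy": 0, "wz": 0, "jaw": 1}

```text
time_s: 30.82
tool_pos: [0.607, 0.0243, 0.0103]
tool_rot: [-179.9, -0.0, 99.0]
contact_force: [-0.2, -0.1, 0.0]
grip_width: 0.261
gripper_force: 20.0
```

Call:
move_arm:
  targets:
    - {"x": 0, "y": 0, "z": -0.007, "wx": 0, "wy": 0, "wz": 0, "jaw": 1}
    - {"x": 0, "y": 0, "z": -0.005, "wx": 0, "wy": 0, "wz": 0, "jaw": 1}
    - {"x": 0, "y": 0, "z": 0, "wx": 0, "wy": 0, "wz": 0, "jaw": 1}
    - {"x": 0, "y": 0, "z": 0, "wx": 0, "wy": 0, "wz": 0, "jaw": 1}

```text
time_s: 31.32
tool_pos: [0.6074, 0.0245, 0.0073]
tool_rot: [180.0, 0.0, 99.1]
contact_force: [-0.3, 0.2, -0.7]
grip_width: 0.258
gripper_force: 20.0
```

Call:
move_arm:
  targets:
    - {"x": 0, "y": 0, "z": 0, "wx": 0, "wy": 0, "wz": 0, "jaw": 0.35}
    - {"x": 0, "y": 0, "z": 0, "wx": 0, "wy": 0, "wz": 0, "jaw": 0.2}
    - {"x": 0, "y": 0, "z": 0, "wx": 0, "wy": 0, "wz": 0, "jaw": 0.2}
    - {"x": 0, "y": 0, "z": 0.04, "wx": 0, "wy": 0, "wz": 0, "jaw": 0.2}
    - {"x": 0, "y": 0, "z": 0.1, "wx": 0, "wy": 0, "wz": 0, "jaw": 0.2}
    - {"x": 0, "y": 0, "z": 0.12, "wx": 0, "wy": 0, "wz": 0, "jaw": 0.2}
    - {"x": 0, "y": 0, "z": 0.12, "wx": 0, "wy": 0, "wz": 0, "jaw": 0.2}
    - {"x": -0.08, "y": -0.05, "z": 0.05, "wx": 0, "wy": 0, "wz": 0, "jaw": 0.2}
    - {"x": -0.1, "y": -0.1, "z": 0, "wx": 0, "wy": 0, "wz": 0, "jaw": 0.2}
    - {"x": -0.1, "y": -0.1, "z": 0, "wx": 0, "wy": 0, "wz": 0, "jaw": 0.2}
    - {"x": -0.1, "y": -0.1, "z": 0, "wx": 0, "wy": 0, "wz": 0, "jaw": 0.2}
    - {"x": -0.1, "y": -0.1, "z": 0, "wx": 0, "wy": 0, "wz": 0, "jaw": 0.2}

```text
time_s: 32.83
tool_pos: [0.4624, -0.1114, 0.1371]
tool_rot: [179.9, 0.0, 99.1]
contact_force: [0.4, -1.3, -0.5]
grip_width: 0.4
gripper_force: 0.0
```

Call:
move_arm:
  targets:
    - {"x": -0.07, "y": -0.1, "z": 0, "wx": 0, "wy": 0, "wz": 0, "jaw": 0.2}
    - {"x": -0.05, "y": -0.1, "z": 0, "wx": 0, "wy": 0, "wz": 0, "jaw": 0.2}
    - {"x": 0, "y": -0.1, "z": 0, "wx": 0, "wy": 0, "wz": 0, "jaw": 0.2}
    - {"x": 0, "y": 0, "z": 0, "wx": 0, "wy": 0, "wz": 0, "jaw": 0.2}
    - {"x": 0, "y": 0, "z": 0, "wx": 0, "wy": 0, "wz": 0, "jaw": 0.2}

```text
time_s: 33.45
tool_pos: [0.4273, -0.2001, 0.1365]
tool_rot: [180.0, 0.0, 99.1]
contact_force: [0.4, -0.0, -0.2]
grip_width: 0.401
gripper_force: 0.0
```

```bash
python3 - <<'E'
from chk import *
T=Cam("top")
a=cv2.resize(S.im[120:310,180:470],None,fx=2.6,fy=2.6,interpolation=cv2.INTER_CUBIC)[:, :754]
b=cv2.resize(T.im[135:200,160:410],(754,100*2-4),interpolation=cv2.INTER_CUBIC)[:104*2]
cv2.imwrite("pics/end.png",np.vstack([a[:400],b[:196]]))
q=fit([T,S],"maroon_block",(.5506,.4415,32),spans=((.004,2),));print(np.round(q[0],4))
E
```

```text
[ 0.5507  0.4415 32.0396]
```

View pics/end.png

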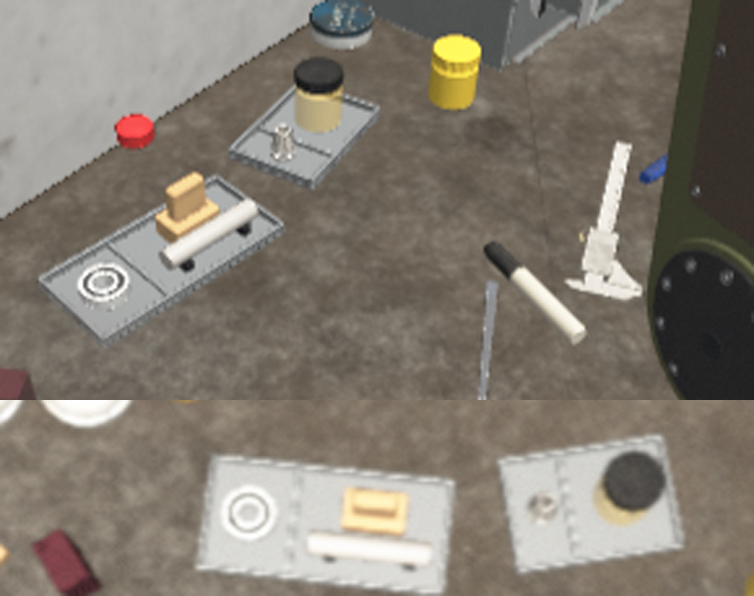

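The final picture shows everything in place: bearing (103,283), chock (187,208) beside the pin (210,232) in both Vs, collet (283,142) in the small bay and jar (318,95) in the large bay. The maroon block has not moved.

```bash
python3 -c "
from station import *
print(hand_in())"
```

```text
the job is handed in; nothing more can be done
None
```

Both kits are made up in the order asked, everything is released, the dark red block was left where it stood, and the job is handed in (about 34 s of robot time; no verdict came back).

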